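# Clamp the carving blank: loosen, slide and re-lock the jaw collar

### The job

Clamp the wooden blank on the carver's board: loosen the wing screw that locks the sliding collar, slide the collar along its bar until its jaw pushes the blank against the spring pad of the far stop and presses it firmly but gently, then tighten the wing screw again so that the blank stays gripped when you let go. Do not drag the collar while its screw still bites, do not bruise the blank's soft edge by pressing too hard, and leave the mallet, gouge and sharpening stone where they are.

Things in the scene. Friction and masses are not known exactly. Their poses are not given: they have to be found in the camera images.
- board: plywood board 220 (x) by 330 (y) by 18 mm, fixed; origin under its centre. A 14 mm square steel bar runs along board y at board x = 55 mm, axis 37 mm above the table, on end posts 52 mm high. At the +y end a wooden stop 48 mm high over the table carries a sprung pad (5 N per mm, 5.5 mm travel); its face stands at board y = 78 to 118 mm: not measured, to be felt
- collar: dark steel collar, 34 mm cube on the bar; origin at its centre, axes as the board's. Slides 130 mm along its +y axis, towards the stop: about 4 N of friction with the screw loose, over 40 N when tight. Its jaw, a flat arm 14 mm thick (y, centred) and 22 mm high, reaches 108 mm to its -x side, low over the board; the jaw's +y face, 7 mm from the origin, pushes the blank
- screw (a joint): angle of the wing screw on the collar, rad: 0 = hard tight, at its end; grows as it is loosened, anticlockwise seen from above. It bites on the bar below 0.8, is free above 0.9, ends at 2.2; tight again means below 0.4. It turns stiffly (0.15 to 0.3 N m), keeps its angle when let go and does not rise
- wing (a point): middle of the wing screw's upright steel blade, 10 mm thick (this point's x axis: pinch across it), 34 mm wide (y) and 28 mm high (z up), on the screw's vertical axis, 41.5 mm above the collar's origin. Blade top 12 mm above this point, collar top 24.5 mm below it; nothing within reach of the fingers is taller than the collar. The loose collar may be pulled by the pinched wing
- blank: loose limewood block, a leaf begun in its top, 64 (x) by 90 (y) by 24 mm high, 0.2 to 0.4 kg, on the board between jaw and stop; origin under its centre, y about along the bar. It starts askew, clear of both, and squares up on the pad. The jaw should press it with some 12 N (6 at least); over 20 N bruises it
- mallet: carver's mallet, bystander: steel head 75 by 46 by 46 mm and round wooden handle, 270 mm long, lying along its x axis; origin underneath, at half its length
- gouge: carving gouge, bystander: wooden handle and steel blade, 213 mm long and 22 mm high, lying along its x axis
- stone: sharpening stone in its wooden base, bystander: 50 by 150 by 30 mm

How it is judged (in metres and radians):
On the way, in this order (a step that is already met when the one before it is completed fails the run):
1. the wing screw is loosened (turned past 0.9 rad) (value of joint screw above 0.9 rad), for 0.1 s.
2. with the screw loose, the jaw presses the blank against the stop with more than 6 N (contact force between collar and blank above 6 N and value of joint screw above 0.8 rad), for 0.2 s.
3. the wing screw is tight again (below 0.4 rad) with the blank gripped (value of joint screw below 0.4 rad and contact force between collar and blank above 2 N), for 0.2 s.
At the end, for the whole second after the job is handed in: the wing screw is tight (below 0.4 rad), the jaw still grips the blank with more than 2 N, the blank lies flat on the board and square to the bar within 0.06 rad, everything at rest (all of step 3 and angle between the y axis of blank and the y axis of board, either way round below 0.06 rad and z of blank in the frame of board below 0.022 m and linear speed of each of blank, collar below 0.01 m/s); the robot touches nothing.
It fails at once if the jaw presses the blank with more than 20 N (contact force between collar and blank above 20 N).
It fails at once if the collar is dragged along the bar while its screw still bites (below 0.5 rad) (value of joint screw below 0.5 rad and linear speed of collar above 0.02 m/s).
It fails at once if the mallet, gouge or stone is moved more than 20 mm (distance of any of mallet, gouge, stone from where it was at the start of the episode above 0.02 m).
It also fails if it takes over 72 s, if anything falls off the work surface, if the arm or the gripper's body presses on something with over 40 N, if the wrist force passes 120 N, or if a joint passes its speed limit or range.

### The arm

A 6-joint arm with a two-finger parallel gripper is mounted at the origin on the work surface. World frame = base frame: x ahead of the robot, y to its left, z up, the work surface at z = 0. Lengths are in m, angles in degrees, forces in N, time in s.
With the tool pointing down it reaches from about 0.25 to 0.775 m from the base axis. Payload 4 kg.
Tool frame: the origin (TCP) lies on the centre line of the jaws, within the pads' length; the fingertips stand 25 mm ahead of it and the grasp point (between the pads) lies 6 mm ahead of it; z points along the fingers, y is the direction in which the jaws open and shut (so a half turn about z gives the same grasp; the last joint's range is limited). The gripper opens to 85 mm and grips with 20 to 120 N. Pads are 22 mm wide; open, the fingers measure 114 mm over their backs; the gripper's body (76 mm by 85 mm) begins 54 mm behind the grasp point. The pads swing forward as they close: fully open they stand 13 mm farther back than shut.
Start: joints at [57.691, 4.996, 78.535, -0, 96.463, -5.907], TCP at [0.245, 0.493, 0.256] pointing down, gripper open.
Joint ranges: [-177.83, 177.83], [-43.37, 116.18], [15.69, 146.23], [-61.86, 241.86], [9.47, 152.12], [-147.06, 147.06]. Speed limits (degrees/s): [159.86, 159.86, 180, 180, 180, 180].

### API

Orientations are given as [roll, pitch, yaw] about the fixed x, y, z axes, in that order (R = Rz(yaw) Ry(pitch) Rx(roll)).
In Python, from cell import robot gives the robot as it stands.
- The arm moves only by the tool move_arm, never from a script. Its argument "moves" is one flat list of numbers, 5 for each row, row after row: the gripper command: -1 is shut, 1 is fully open, values between are in proportion, then the shift along the world's x, y, z in cm, then the turn about the world's z in rad. A call has 1 to 20 rows; each row shifts and turns the pose as measured when the row begins; what a row does not reach is not made up. A row lasts 1/12 s, in which the tool goes at most 41.7 mm and 7.16 degrees, less where a joint would pass 70% of its speed; a pose out of reach is approached as far as the arm can. A call is refused whole if a number of a shift passes 4.17 or a number of a turn 0.125, either way. A call with a gripper value outside its range is refused whole. The fingers move at their own pace and stop on an object; the grip force is fixed at half the most. Time passes only in rows, so rows that do not move let the fingers close. It gives the time, the measured TCP pose, the force and the opening at its end, in the units of the state.
- robot.get_state(): the state, without advancing time (a new reading comes with each control period).
- robot.camera(name): name is "side" or "top" or "wrist"; returns the picture (480x640x3 uint8, blue, green, red); there is no depth.
- robot.get_calibration(name): a dict with "mtx" (3x3 intrinsics, pixels), "origin" and "rotation" of the camera in the world. Camera axes: x right, y down, z forward; pixel columns grow to the right and rows downward; lengths in m; the calibration is good to about 2 mm. The wrist camera is an equidistant fisheye: a pixel r from the principal point sees the ray r / f radians off the axis. A picture is of the moment at which its call begins: read the wrist's pose just before it. get_calibration takes no time and is no camera call; for the wrist camera it gives the pose at the moment of the call.
- robot.close_job(): hands the job in, once; it reports no verdict.
The state is a dict: "time": time; "q": joint angles; "joint_velocities": joint speeds; "effort": joint torques, N m; "position": TCP position; "ee_rot": TCP orientation; "contact_force": force on the tool from outside, world axes, zero at the start; "moment": the same for the moment, N m; "grip_width": finger opening in m.
Only numpy, scipy, OpenCV 4.12 (cv2) and the standard library are available. Lean on these libraries where they do the work, as an engineer would, in place of code of your own. Each camera call takes 0.05 s, during which the arm holds its last target. There are 200 camera calls.

## Working session

There is one attempt and no reset: what is moved stays moved. The work goes in short steps, Python scripts to look and compute and a tool call to move; the robot and the scene stay as the last step left them, time stands still between calls to the robot, and variables do not carry over. Pictures are saved under pics/ and viewed, about 8 in all and at most 12, crops included, and the job is handed in when it is done.

Besides the shell and the picture viewer there is one more tool, called after ">>>" as a command line: name --argument value ..., lists and objects as JSON in quotes. move_arm: Moves the arm, as the interface text tells. Its arguments: {"type":"object","properties":{"moves":{"type":"array"}},"required":["moves"]}

```bash
mkdir -p pics; python3 - <<'E'
from cell import robot
import cv2
for n in("top","side"):
    cv2.imwrite(f"pics/{n}0.png",robot.camera(n)); c=robot.get_calibration(n); print(n,c)
s=robot.get_state();print(s)
E
```

```text
top {'mtx': array([[564.01805554,   0.        , 322.384201  ],
       [  0.        , 564.01805554, 242.77747156],
       [  0.        ,   0.        ,   1.        ]]), 'origin': array([0.40744286, 0.03233344, 1.26611531]), 'rotation': array([-172.72499821,    0.29536242,  -90.72761646])}
side {'mtx': array([[623.13870347,   0.        , 318.83334253],
       [  0.        , 623.13870347, 233.31603188],
       [  0.        ,   0.        ,   1.        ]]), 'origin': array([ 0.25832518, -0.72598654,  0.74097441]), 'rotation': array([-129.55726499,    0.20730096,  -21.50605095])}
{'time': 0.1, 'q': array([ 5.76914863e+01,  5.03580077e+00,  7.86177046e+01, -1.08836111e-03,
        9.64640665e+01, -5.90766451e+00]), 'joint_velocities': array([ 0.0663567 , -0.06797049, -0.10222907, -0.06611116,  0.03270368,
       -0.04207934]), 'effort': array([ 2.31101709e-03, -3.53013468e+01, -3.14220250e+01, -1.26124069e-04,
        7.90179736e-03, -3.86802398e-06]), 'position': array([0.24434821, 0.49228066, 0.25523296]), 'ee_rot': array([-1.79882941e+02, -1.10251948e-02,  1.53599018e+02]), 'contact_force': array([ 0.53020803,  0.65076193, -0.24713866]), 'moment': array([-0.03207652,  0.02010314, -0.0288236 ]), 'grip_width': 0.08536058199432768}
```

View pics/top0.png

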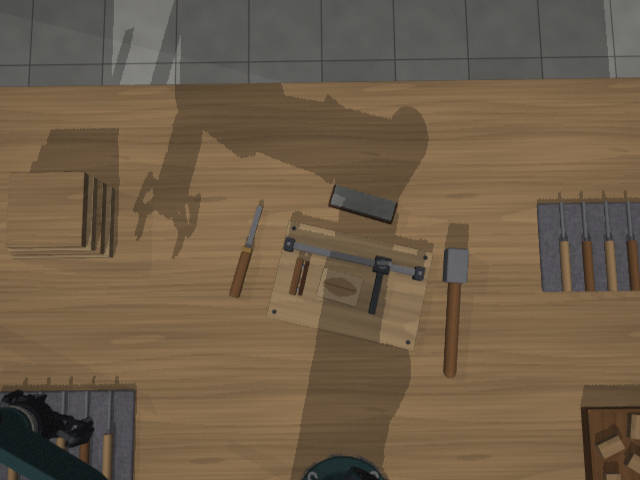

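View pics/side0.png

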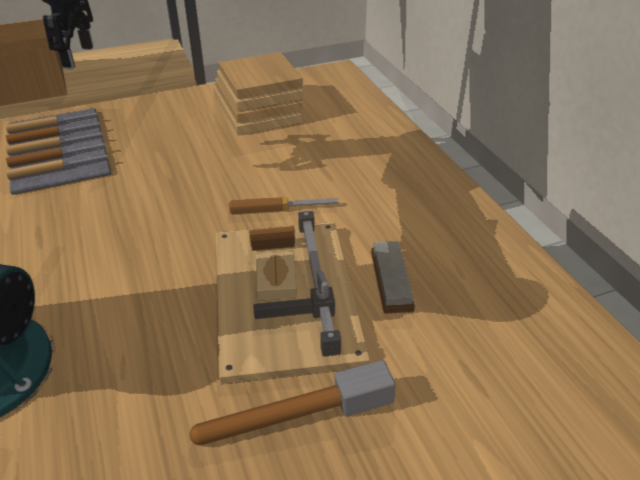

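The top view shows the board in the middle: bar posts near (289,244) and (418,272), collar at about (381,265), gouge to its left, stone above and mallet to its right. I'll zoom in and measure.

```bash
cat > h.py <<'E'
import numpy as np, cv2
from cell import robot
from scipy.spatial.transform import Rotation as R
def ray(n,uv):
    c=robot.get_calibration(n);K=c["mtx"];d=np.array([(uv[0]-K[0,2])/K[0,0],(uv[1]-K[1,2])/K[1,1],1])
    return np.array(c["origin"]),R.from_euler("xyz",c["rotation"],degrees=True).as_matrix()@d
def at(n,uv,z):
    o,d=ray(n,uv);return o+d*(z-o[2])/d[2]
E
python3 - <<'E'
from h import *
t=cv2.imread("pics/top0.png");s=cv2.imread("pics/side0.png")
a=cv2.resize(t[195:355,260:440],None,fx=4,fy=4,interpolation=cv2.INTER_CUBIC)[:600]
cv2.imwrite("pics/z.png",a)
for uv,z in(((289,244),.052),((418,272),.052),((381,265),.054)):print(at("top",uv,z))
for uv,z in(((306,216),.052),((331,338),.052),((322,300),.054)):print(at("side",uv,z))
E
```

```text
[0.56079858 0.10910185 0.052     ]
[ 0.49630411 -0.1685088   0.052     ]
[ 0.51229895 -0.08905116  0.054     ]
[0.55827964 0.10495603 0.052     ]
[ 0.49115584 -0.17617149  0.052     ]
[ 0.50658479 -0.10239576  0.054     ]
```

View pics/z.png

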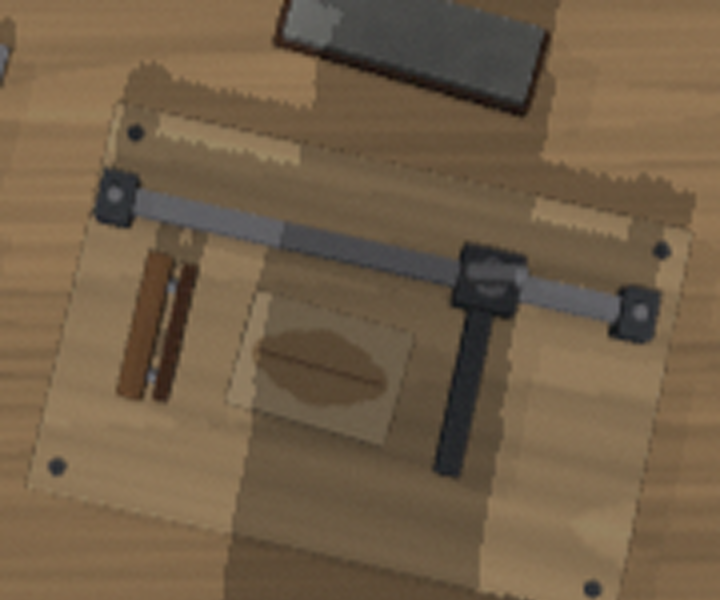

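```bash
python3 - <<'E'
from h import *
w=at("top",(260+496/4,195+272/4),.0885);print(w)
p=[at("top",(260+x/4,195+y/4),.052) for x,y in((117,197),(635,312))];d=p[0]-p[1];print(p,np.degrees(np.arctan2(-d[0],d[1])))
print(at("side",(322,296),.0785))
# jaw, board corners
for x,y in((120,100),(690,235),(28,487)):print(at("top",(260+x/4,195+y/4),.018))
E
```

```text
[ 0.51343189 -0.09198331  0.0885    ]
[array([0.56024456, 0.10856205, 0.052     ]), array([ 0.49412708, -0.17004873,  0.052     ])] -13.349982091058923
[ 0.50079455 -0.11694874  0.0785    ]
[0.61932106 0.10872578 0.018     ]
[ 0.53898867 -0.2077252   0.018     ]
[0.40477852 0.16039572 0.018     ]
```

>>> move_arm --moves '[1,2,-3.3,0,-0.12,1,2,-3.3,0,-0.12,1,2,-3.3,0,-0.12,1,2,-3.3,0,-0.12,1,2,-3.3,0,-0.12,1,2,-3.3,0,-0.12,1,2,-3.3,0,-0.12,1,2,-3.3,0,-0.12,1,2,-3.3,0,-0.12,1,2,-3.3,0,-0.12,1,2,-3.3,0,-0.12,1,2,-3.3,0,0,1,2,-3.3,0,0,1,0,-3.3,0,0,1,0,-3.3,0,0]'

```text
time: 1.35
position: [0.5057, -0.0227, 0.2446]
ee_rot: [-179.2, -0.1, 75.2]
contact_force: [0.9, 0.1, 0.5]
grip_width: 0.0853
```

>>> move_arm --moves '[0.2,0.7,-3,-2,0.02,0.2,0,-3,-2,0,0.2,0,-0.7,-2,0,0.2,0,0,-1,0,0.2,0,0,0,0,0.2,0,0,0,0]'

```text
time: 1.85
position: [0.5115, -0.1002, 0.1701]
ee_rot: [-179.0, -0.0, 75.8]
contact_force: [-0.6, 0.0, 0.6]
grip_width: 0.0513
```

```bash
python3 - <<'E'
from h import *
c=robot.get_calibration("wrist");print(c);s=robot.get_state();print(s["position"],s["ee_rot"],s["q"],s["grip_width"])
cv2.imwrite("pics/w1.png",robot.camera("wrist"))
E
```

```text
{'mtx': array([[371.64829954,   0.        , 321.39319995],
       [  0.        , 371.64829954, 239.63530217],
       [  0.        ,   0.        ,   1.        ]]), 'origin': array([ 0.52955145, -0.03131431,  0.28863324]), 'rotation': array([163.74080261,   0.96798143, -14.25169101])}
[ 0.51153793 -0.10017585  0.17005606] [-1.79038193e+02 -4.29329143e-02  7.57894835e+01] [-1.73085972e+01  3.88518014e+00  8.95834437e+01 -9.12335834e-03
  8.74940975e+01 -3.09796564e+00] 0.051293035623574554
```

View pics/w1.png

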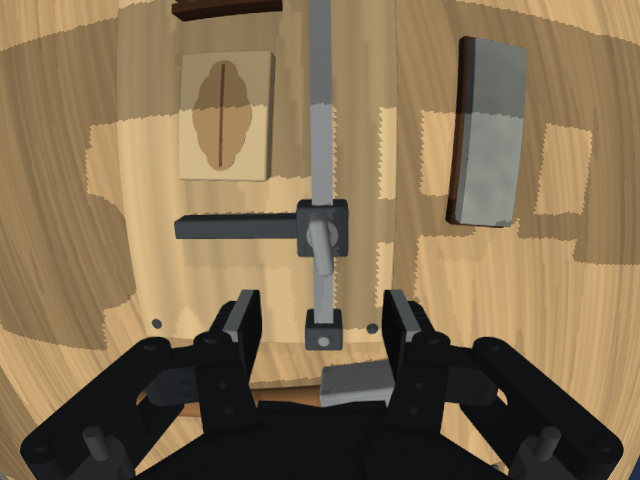

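```bash
python3 - <<'E'
from h import *
a=cv2.imread("pics/w1.png")[185:290,270:375]
cv2.imwrite("pics/w1z.png",cv2.resize(a,None,fx=5.5,fy=5.5,interpolation=cv2.INTER_CUBIC))
E
```

```text
(no output)
```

View pics/w1z.png

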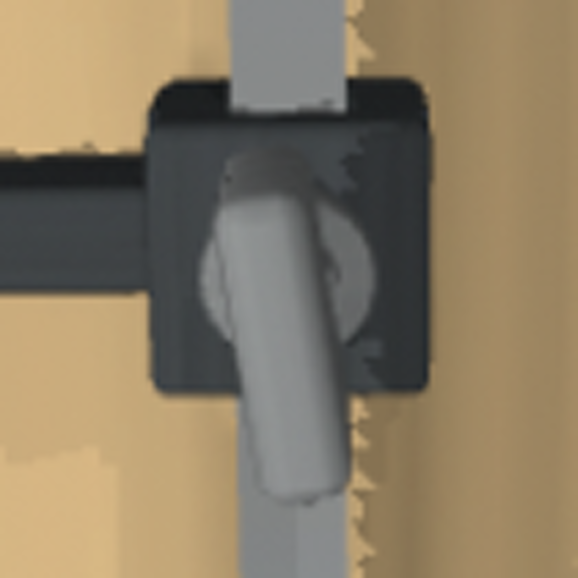

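```bash
cat >> h.py <<'E'
def wat(uv,z,c=None):
    c=c or robot.get_calibration("wrist");K=c["mtx"];x=np.array([uv[0]-K[0,2],uv[1]-K[1,2]]);r=np.hypot(*x);th=r/K[0,0]
    d=R.from_euler("xyz",c["rotation"],degrees=True).as_matrix()@np.r_[x/r*np.sin(th),np.cos(th)]
    o=np.array(c["origin"]);return o+d*(z-o[2])/d[2]
E
python3 - <<'E'
from h import *
f=lambda x,y,z:wat((270+x/5.5,185+y/5.5),z)
a=f(264,200,.0905);b=f(303,495,.0905);m=f(283,346,.0905)
print(a,b,m,np.linalg.norm(a-b),np.degrees(np.arctan2(*(-(a-b)[:2]*[1,-1]))))
q=[f(*p,.054) for p in((150,122),(430,122),(430,392),(150,392))];print(q,np.mean(q,0))
# bar axis dir (top surf z .044)
u=wat((320,0),.044);v=wat((322,195),.044);print(u,v,np.degrees(np.arctan2(-(u-v)[0],(u-v)[1])))
# blank corners z .042; jaw front
for p in((182,52),(273,51),(269,181),(179,180)):print(wat(p,.042))
E
```

```text
[ 0.51287387 -0.07565915  0.0905    ] [ 0.5089888 -0.1072151  0.0905   ] [ 0.51096636 -0.09091108  0.0905    ] 0.03179421612704104 -7.018759033576169
[array([ 0.49916189, -0.07151421,  0.054     ]), array([ 0.53099282, -0.07945686,  0.054     ]), array([ 0.52343087, -0.11192253,  0.054     ]), array([ 0.49039826, -0.10375202,  0.054     ])] [ 0.51099596 -0.09166141  0.054     ]
[0.54737535 0.05986735 0.044     ] [ 0.51602798 -0.06926259  0.044     ] -13.64507165420323
[0.44776224 0.0537536  0.042     ]
[0.5086914  0.03311663 0.042     ]
[ 0.48373624 -0.05143383  0.042     ]
[ 0.42121884 -0.0331557   0.042     ]
```

Wing centre is at about (0.511, -0.091), with the blade at -7° to world y and the bar at -13.5°. I'll align above it first, then descend.

>>> move_arm --moves '[0.2,0,0.5,-1.5,0.06,0.2,0,0.4,-1.5,0.06,0.2,0,0,-1.5,0,0.2,0,0,0,0,0.2,0,0,0,0]'

```text
time: 2.32
position: [0.5159, -0.0856, 0.1322]
ee_rot: [-179.9, -0.0, 83.5]
contact_force: [-0.4, 0.8, 1.5]
grip_width: 0.0514
```

>>> move_arm --moves '[0.2,-0.4,-0.4,0,0,0.2,0,0,0,0,0.2,0,0,0,0,0.2,0,0,0,0]'

```text
time: 2.65
position: [0.514, -0.089, 0.1377]
ee_rot: [179.7, 0.0, 83.7]
contact_force: [0.4, -0.1, -0.6]
grip_width: 0.0511
```

```bash
python3 - <<'E'
from h import *
s=robot.get_state();print(s["position"],s["ee_rot"],s["joint_velocities"]);print(robot.get_calibration("wrist"))
cv2.imwrite("pics/w2.png",robot.camera("wrist"))
E
```

```text
[ 0.51397384 -0.08895062  0.13770276] [1.79676236e+02 4.14991473e-02 8.36820593e+01] [-0.12030328 -0.70104807 -0.77251284  0.1617137   0.24558497  0.08587139]
{'mtx': array([[371.64829954,   0.        , 321.39319995],
       [  0.        , 371.64829954, 239.63530217],
       [  0.        ,   0.        ,   1.        ]]), 'origin': array([ 0.51980385, -0.01760976,  0.2561846 ]), 'rotation': array([163.65484413,  -0.31609685,  -6.3586647 ])}
```

View pics/w2.png

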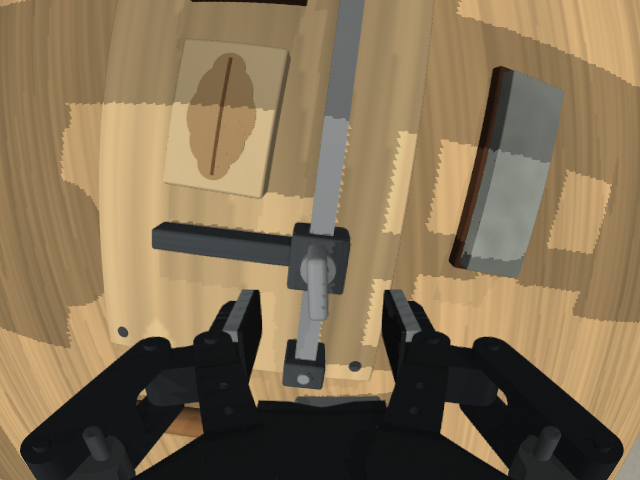

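The blade stands upright at (317, 258–320), aligned with the jaws and 2–3 mm left of centre. I'll descend with that correction.

>>> move_arm --moves '[0.2,-0.2,-0.15,-1,0,0.2,0,0,-1,0,0.2,0,0,-1,0,0.2,0,0,-0.5,0,0.2,0,0,0,0,0.2,0,0,0,0,0.2,0,0,0,0]'

```text
time: 3.28
position: [0.5107, -0.0909, 0.0978]
ee_rot: [179.8, 0.0, 83.6]
contact_force: [0.4, 0.1, 0.2]
grip_width: 0.0513
```

>>> move_arm --moves '[0.2,0.05,0,-0.6,0,0.2,0.05,0,-0.4,0,0.2,0,0,0,0,0.2,0,0,0,0,-1,0,0,0,0,-1,0,0,0,0,-1,0,0,0,0,-1,0,0,0,0,-1,0,0,0,0,-1,0,0,0,0,-1,0,0,0,0,-1,0,0,0,0,-1,0,0,0,0,-1,0,0,0,0]'

```text
time: 4.45
position: [0.512, -0.091, 0.0878]
ee_rot: [179.8, 0.1, 83.7]
contact_force: [-0.8, 0.1, 0.0]
grip_width: 0.009
```

>>> move_arm --moves '[-1,0,0,0,0.06,-1,0,0,0,0.06,-1,0,0,0,0.06,-1,0,0,0,0.06,-1,0,0,0,0.06,-1,0,0,0,0.06]'

```text
time: 4.95
position: [0.5116, -0.091, 0.0878]
ee_rot: [179.8, -0.0, 105.0]
contact_force: [-1.2, -0.2, -0.3]
grip_width: 0.009
```

```bash
python3 - <<'E'
from h import *
s=robot.get_state();print(s["position"],s["ee_rot"],s["contact_force"],s["moment"],s["q"])
E
```

```text
[ 0.51156567 -0.09099314  0.08776125] [ 1.79836282e+02 -7.20633421e-03  1.04963329e+02] [-1.2040701  -0.1914886  -0.32507259] [-0.03149491  0.18729554 -0.11912165] [-1.63925400e+01  6.60343228e+00  9.64597173e+01  9.38236296e-02
  7.68008095e+01 -3.13771737e+01]
```

>>> move_arm --moves '[-1,0,0,0,0.08,-1,0,0,0,0.08,-1,0,0,0,0.08,-1,0,0,0,0.08,-1,0,0,0,0.08,-1,0,0,0,0.08,-1,0,0,0,0.08,-1,0,0,0,0.08,-1,0,0,0,0.08,-1,0,0,0,0.08,-1,0,0,0,0.05,-1,0,0,0,0,-1,0,0,0,0,-1,0,0,0,0]'

```text
time: 6.12
position: [0.5107, -0.0918, 0.0878]
ee_rot: [179.9, -0.1, 155.5]
contact_force: [-0.1, 0.7, -0.2]
grip_width: 0.0088
```

```bash
python3 - <<'E'
from h import *
s=robot.get_state();print(s["position"],s["ee_rot"],s["contact_force"],s["moment"],s["q"])
cv2.imwrite("pics/w3.png",robot.camera("wrist"))
E
```

```text
[ 0.51074304 -0.09175899  0.08777284] [ 1.79865709e+02 -8.20743265e-02  1.55487449e+02] [-0.07496603  0.73432737 -0.18363575] [-0.03410309  0.13396296  0.12394094] [-16.53076951   6.64301679  96.41427339   0.14818188  77.00538353
 -82.05152111]
```

View pics/w3.png

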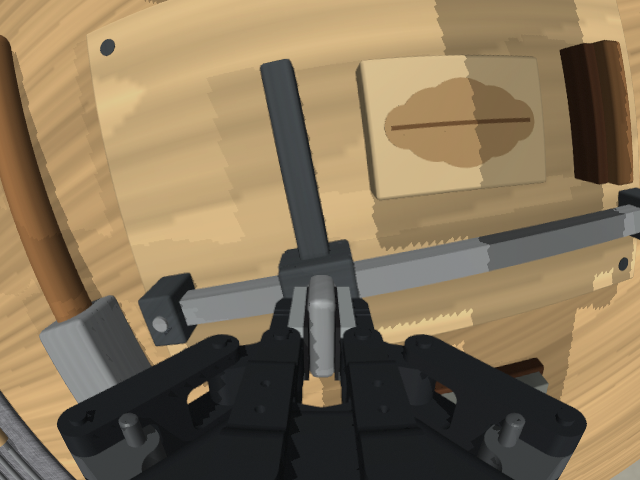

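The blade turned with the fingers by 72°, so the screw is loose. The jaw still has a clear gap to the blank. Now I'll pull along the bar, direction (0.233, 0.972).

>>> move_arm --moves '[-1,0.05,0.2,0,0,-1,0.05,0.2,0,0,-1,0.05,0.2,0,0,-1,0.05,0.2,0,0,-1,0.05,0.2,0,0]'

```text
time: 6.58
position: [0.5124, -0.085, 0.0878]
ee_rot: [-179.7, -0.0, 155.3]
contact_force: [-1.3, -4.1, 0.4]
grip_width: 0.0089
```

```bash
cat >st.py <<'E'
from h import *
s=robot.get_state();d=np.array([.2334,.9724]);n=np.array([.9724,-.2334]);p=s["position"][:2]-np.array([.511,-.091])
f=s["contact_force"];print("along",p@d*1e3,"across",p@n*1e3,"z",s["position"][2],"F along",f[:2]@d,"across",f[:2]@n,"z",f[2],"M",s["moment"],"yaw",s["ee_rot"][2],s["ee_rot"][:2],"t",s["time"],"v",s["joint_velocities"][0])
E
python3 st.py
```

```text
along 6.200421839820162 across -0.06576220523551975 z 0.08776214046668691 F along -4.315895647399844 across -0.3154206142338671 z 0.4391388062788197 M [-0.46984033  0.17803998  0.09430501] yaw 155.33455749304295 [-1.79654746e+02 -2.08828589e-02] t 6.5833 v 2.827034490660057
```

>>> move_arm --moves '[-1,0.05,0.2,0,0,-1,0.05,0.2,0,0,-1,0.05,0.2,0,0,-1,0.05,0.2,0,0,-1,0.05,0.2,0,0,-1,0.05,0.2,0,0,-1,0.05,0.2,0,0,-1,0.05,0.2,0,0]'

```text
time: 7.25
position: [0.5166, -0.0674, 0.0878]
ee_rot: [-179.6, -0.0, 155.3]
contact_force: [-2.0, -4.2, -0.4]
grip_width: 0.0088
```

```bash
python3 st.py
```

```text
along 24.268272917686886 across -0.020381094372694444 z 0.0877794197574964 F along -4.574734641915455 across -0.9983160959012009 z -0.3533748205818262 M [-0.37076816  0.21289072  0.12315031] yaw 155.32849131930516 [-1.79607324e+02 -2.77840312e-02] t 7.25 v 3.063835160293427
```

>>> move_arm --moves '[-1,0.04,0.15,0,0,-1,0.04,0.15,0,0,-1,0.04,0.15,0,0,-1,0.04,0.15,0,0,-1,0.04,0.15,0,0]'

```text
time: 7.67
position: [0.5183, -0.0605, 0.0878]
ee_rot: [-179.4, -0.0, 155.3]
contact_force: [-3.2, -4.6, 0.7]
grip_width: 0.0093
```

```bash
python3 - <<'E'
exec(open("st.py").read())
cv2.imwrite("pics/w4.png",robot.camera("wrist"))
E
```

```text
along 31.412660474746197 across -0.0017874814363506822 z 0.08779667096665068 F along -5.206679445225304 across -2.0016342116696744 z 0.7437233260319639 M [-0.54803901  0.20684111  0.17205237] yaw 155.3331151368316 [-1.79386281e+02 -1.71589474e-02] t 7.6667 v 2.049128043207263
```

View pics/w4.png

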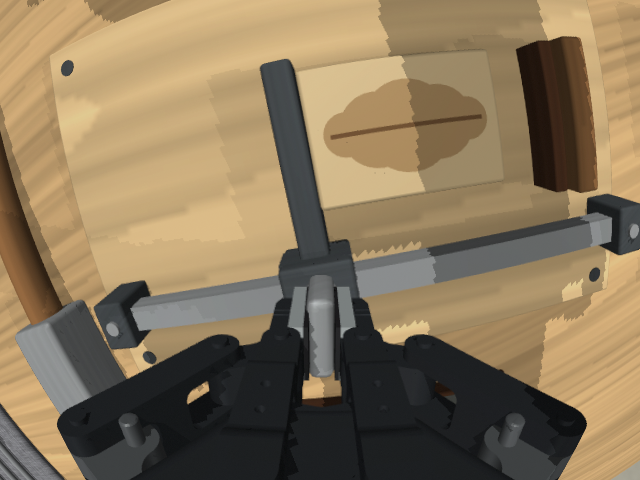

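The jaw has reached the blank and is squaring it. The gap from blank to pad is about 12–16 mm (columns 503 to 530).

>>> move_arm --moves '[-1,0.04,0.15,0,0,-1,0.04,0.15,0,0,-1,0.04,0.15,0,0,-1,0.04,0.15,0,0,-1,0.04,0.15,0,0]'

```text
time: 8.13
position: [0.52, -0.0538, 0.0878]
ee_rot: [-179.2, -0.0, 155.3]
contact_force: [-2.6, -5.0, -0.2]
grip_width: 0.0092
```

```bash
python3 st.py
```

```text
along 38.31079236673412 across 0.02204114071510787 z 0.08778591549105524 F along -5.4637092433957575 across -1.3609244003167231 z -0.16097112078512454 M [-0.45484785  0.25727629  0.11893484] yaw 155.302169750499 [-1.79201376e+02 -1.84530414e-02] t 8.1333 v 1.8808457087713957
```

>>> move_arm --moves '[-1,0.03,0.12,0,0,-1,0.03,0.12,0,0,-1,0.03,0.12,0,0,-1,0.03,0.12,0,0]'

```text
time: 8.47
position: [0.521, -0.0495, 0.0878]
ee_rot: [-179.1, -0.0, 155.3]
contact_force: [-4.6, -5.5, -0.6]
grip_width: 0.0091
```

```bash
python3 st.py
```

```text
along 42.71347869813432 across 0.011801773475320715 z 0.08775135430395296 F along -6.418638833196887 across -3.177904956156974 z -0.5881207994001897 M [-0.48387072  0.17078219  0.14963314] yaw 155.26653766599804 [-1.79097266e+02 -1.20887205e-02] t 8.4667 v 1.565891536864041
```

>>> move_arm --moves '[-1,0.024,0.1,0,0,-1,0.024,0.1,0,0,-1,0.024,0.1,0,0]'

```text
time: 8.72
position: [0.5217, -0.0468, 0.0878]
ee_rot: [-179.0, 0.0, 155.2]
contact_force: [-2.2, -5.0, 0.3]
grip_width: 0.0087
```

```bash
python3 st.py
```

```text
along 45.46736362390257 across 0.04058090445198927 z 0.0877644766287924 F along -5.383934411073913 across -0.9851810345191687 z 0.2515579957957438 M [-0.45239197  0.09613271  0.10727169] yaw 155.2344104478931 [-1.79043207e+02  1.68497028e-03] t 8.7167 v 1.3433482776432866
```

>>> move_arm --moves '[-1,0.024,0.1,0,0,-1,0.024,0.1,0,0,-1,0.024,0.1,0,0]'

```text
time: 8.97
position: [0.5223, -0.0441, 0.0878]
ee_rot: [-179.0, 0.0, 155.2]
contact_force: [-3.1, -4.9, -0.3]
grip_width: 0.0087
```

```bash
python3 st.py
```

```text
along 48.23471347493565 across 0.04530583514389906 z 0.08778398773679265 F along -5.496758819812116 across -1.8723906323157116 z -0.26873200612318693 M [-0.43033637  0.09911436  0.12708623] yaw 155.19852707108979 [-1.78995262e+02  1.03399007e-02] t 8.9667 v 1.2570648360006835
```

>>> move_arm --moves '[-1,0.024,0.1,0,0,-1,0.024,0.1,0,0,-1,0.024,0.1,0,0]'

```text
time: 9.22
position: [0.5229, -0.0413, 0.0878]
ee_rot: [-179.0, 0.0, 155.2]
contact_force: [-1.9, -4.9, 0.7]
grip_width: 0.0091
```

```bash
python3 st.py
```

```text
along 51.06927737641466 across 0.020334170034528223 z 0.08775960331207701 F along -5.190446946402107 across -0.6747477604759549 z 0.7122434385581076 M [-0.35238884  0.13484499  0.14142154] yaw 155.1597428505531 [-1.78960209e+02  1.29657573e-02] t 9.2167 v 1.3228721885429664
```

>>> move_arm --moves '[-1,0.024,0.1,0,0,-1,0.024,0.1,0,0,-1,0.024,0.1,0,0]'

```text
time: 9.47
position: [0.5236, -0.0386, 0.0878]
ee_rot: [-178.9, 0.0, 155.1]
contact_force: [-1.9, -4.8, 0.3]
grip_width: 0.0091
```

```bash
python3 st.py
```

```text
along 53.927161745905515 across 0.03694923401193791 z 0.08777353129111816 F along -5.139406725980152 across -0.7522209085886679 z 0.3176195677896526 M [-0.38388171  0.07370107  0.17938085] yaw 155.1193254458372 [-1.78929405e+02  2.00363236e-02] t 9.4667 v 1.3518111435836841
```

>>> move_arm --moves '[-1,0.024,0.1,0,0,-1,0.024,0.1,0,0,-1,0.024,0.1,0,0]'

```text
time: 9.72
position: [0.5243, -0.0358, 0.0878]
ee_rot: [-178.9, 0.0, 155.1]
contact_force: [-1.9, -6.0, -0.0]
grip_width: 0.0093
```

```bash
python3 st.py
```

```text
along 56.827593694322964 across 0.05059612491536033 z 0.08777245292497775 F along -6.29445249571046 across -0.39930137384879194 z -0.03585559893752374 M [-0.37024671  0.12492998  0.12181724] yaw 155.08071259434087 [-1.78907303e+02  2.62965142e-02] t 9.7167 v 1.4180504675956003
```

>>> move_arm --moves '[-1,0.024,0.1,0,0,-1,0.024,0.1,0,0]'

```text
time: 9.88
position: [0.5248, -0.0339, 0.0878]
ee_rot: [-178.9, 0.0, 155.1]
contact_force: [-3.5, -4.9, 0.3]
grip_width: 0.0088
```

```bash
python3 - <<'E'
exec(open("st.py").read())
cv2.imwrite("pics/w5.png",robot.camera("wrist"))
E
```

```text
along 58.754735871986924 across 0.057993798373404876 z 0.0877780675396576 F along -5.549646688260073 across -2.238301555420139 z 0.27606972354942394 M [-0.37441917  0.1153783   0.13753149] yaw 155.05046577162034 [-1.78893230e+02  2.90986702e-02] t 9.8833 v 1.3021122534793024
```

View pics/w5.png

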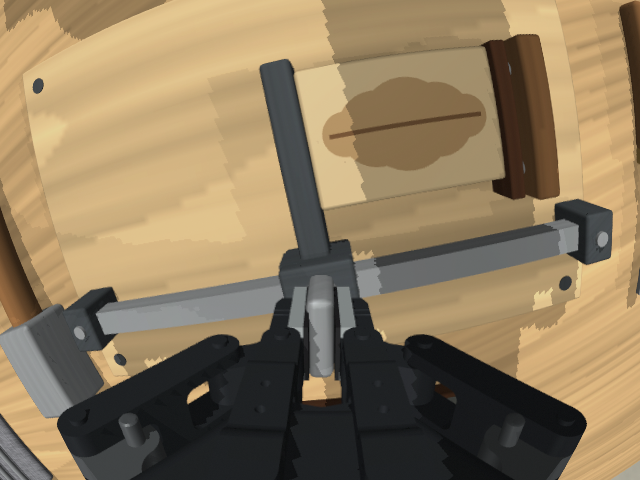

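The blank's far edge (column 490–503) is now nearly at the pad. I'll use single small batches from here.

>>> move_arm --moves '[-1,0.024,0.1,0,0,-1,0.024,0.1,0,0]'

```text
time: 10.1
position: [0.525, -0.0328, 0.0878]
ee_rot: [-178.8, 0.1, 155.0]
contact_force: [-3.3, -7.4, 0.0]
grip_width: 0.009
```

```bash
python3 st.py
```

```text
along 59.856963182556605 across 0.04412690495043153 z 0.08775111474158519 F along -8.013570324171765 across -1.5187993001118465 z 0.004005835853489403 M [-0.79645436  0.22994794  0.15471992] yaw 155.02921743816 [-1.78755439e+02  5.02339488e-02] t 10.1 v 0.9738982969191694
```

>>> move_arm --moves '[-1,0.024,0.1,0,0,-1,0.024,0.1,0,0]'

```text
time: 10.27
position: [0.5251, -0.0327, 0.0878]
ee_rot: [-178.5, 0.1, 155.0]
contact_force: [-2.8, -7.1, -0.0]
grip_width: 0.0089
```

```bash
python3 st.py
```

```text
along 59.98345696547239 across 0.07683492258192219 z 0.08776899528465652 F along -7.5794451565263 across -1.06073708355774 z -0.03154185342043275 M [-0.65685656  0.18993491  0.14577816] yaw 154.98088698650676 [-1.78517338e+02  8.90762256e-02] t 10.2667 v 0.9203881181385785
```

>>> move_arm --moves '[-1,0.036,0.15,0,0,-1,0.036,0.15,0,0]'

```text
time: 10.43
position: [0.5251, -0.0323, 0.0878]
ee_rot: [-178.2, 0.1, 154.9]
contact_force: [-4.7, -9.4, 0.2]
grip_width: 0.0091
```

```bash
python3 st.py
```

```text
along 60.40540146800502 across 0.03860552834917917 z 0.08775111970602358 F along -10.222471542687215 across -2.3875229470698733 z 0.1606753894568101 M [-0.80791973  0.21843754  0.18800323] yaw 154.90783239897337 [-1.78204205e+02  1.28352533e-01] t 10.4333 v 1.3137256698016104
```

>>> move_arm --moves '[-1,0.05,0.21,0,0,-1,0.05,0.21,0,0]'

```text
time: 10.6
position: [0.5253, -0.0317, 0.0877]
ee_rot: [-177.8, 0.2, 154.8]
contact_force: [-4.4, -10.8, 0.4]
grip_width: 0.0092
```

```bash
python3 st.py
```

```text
along 60.98907098179132 across 0.04526790346410733 z 0.087741170143753 F along -11.492154155671757 across -1.7366854287016502 z 0.3775075342023869 M [-0.88425081  0.27181012  0.12832855] yaw 154.81311575093613 [-177.76811671    0.1908297 ] t 10.6 v 1.9170510875374498
```

>>> move_arm --moves '[-1,0.07,0.29,0,0,-1,0.07,0.29,0,0]'

```text
time: 10.77
position: [0.5255, -0.0309, 0.0877]
ee_rot: [-177.2, 0.3, 154.7]
contact_force: [-4.7, -15.0, 0.5]
grip_width: 0.0088
```

```bash
python3 st.py
```

```text
along 61.78364591121369 across 0.03466467634578028 z 0.08771219999762603 F along -15.708520126309402 across -1.0970876647839742 z 0.5483000550436932 M [-1.13657572  0.20927111  0.09223577] yaw 154.67901162537242 [-177.16499335    0.27107921] t 10.7667 v 2.422501551978222
```

>>> move_arm --moves '[-1,0.06,0.26,0,-0.06,-1,0.06,0.26,0,-0.08,-1,0.06,0.26,0,-0.08]'

```text
time: 11.02
position: [0.5259, -0.0305, 0.0877]
ee_rot: [-176.4, 0.6, 141.4]
contact_force: [-4.4, -12.7, 0.6]
grip_width: 0.0092
```

```bash
python3 st.py
```

```text
along 62.323273624602784 across 0.41019855414086975 z 0.08771071197847834 F along -13.428344098614904 across -1.347558734774637 z 0.6129183622486457 M [-0.84040525 -0.14402352  0.12205194] yaw 141.38255101961255 [-176.41227423    0.58429057] t 11.0167 v 1.3848526644070307
```

>>> move_arm --moves '[-1,0.06,0.31,0,-0.05,-1,0.06,0.31,0,-0.05,-1,0.06,0.31,0,-0.05]'

```text
time: 11.27
position: [0.5264, -0.0299, 0.0877]
ee_rot: [-175.6, 1.1, 132.0]
contact_force: [-6.3, -13.7, -0.1]
grip_width: 0.0091
```

```bash
python3 st.py
```

```text
along 63.050648152129696 across 0.7287932399684844 z 0.08767083499336137 F along -14.822898457624396 across -2.88605137319795 z -0.13167853164347576 M [-1.01626125 -0.23471368  0.21148623] yaw 132.01043500860507 [-175.63555736    1.13293992] t 11.2667 v 1.6870346756500982
```

>>> move_arm --moves '[-1,0.03,0.31,0,-0.07,-1,0.03,0.31,0,-0.08,-1,0.03,0.31,0,-0.08,-1,0.02,0.2,0,-0.08]'

```text
time: 11.6
position: [0.5272, -0.0297, 0.0877]
ee_rot: [-175.1, 2.2, 113.0]
contact_force: [-4.6, -10.4, -0.8]
grip_width: 0.0092
```

```bash
python3 st.py
```

```text
along 63.37213804947303 across 1.4902097403438666 z 0.08766762371483704 F along -11.216797415625976 across -2.0343861542783714 z -0.7894181537828904 M [-0.30963057 -0.70640733  0.23758959] yaw 113.04153318621704 [-175.096108      2.16867397] t 11.6 v -0.6168647367991387
```

>>> move_arm --moves '[-1,-0.03,0.1,0,-0.07,-1,-0.03,0.05,0,-0.07,-1,-0.03,0,0,-0.07,-1,0,0,0,-0.07]'

```text
time: 11.93
position: [0.5278, -0.0302, 0.0877]
ee_rot: [-175.5, 2.3, 95.9]
contact_force: [-6.6, -5.4, -0.5]
grip_width: 0.009
```

```bash
python3 st.py
```

```text
along 63.08891697401536 across 2.1508176586747383 z 0.08766429933644099 F along -6.789276442671809 across -5.148527439067264 z -0.49562065462853333 M [-0.07578703 -0.77395325  0.14968481] yaw 95.89293860285184 [-175.45721378    2.27115629] t 11.9333 v -2.1436724444648694
```

>>> move_arm --moves '[-1,-0.05,0,0,-0.07,-1,-0.05,0,0,-0.07,-1,0,0,0,-0.05,-1,0,0,0,0,-1,0,0,0,0]'

```text
time: 12.35
position: [0.5281, -0.0305, 0.0877]
ee_rot: [-175.9, 2.2, 84.1]
contact_force: [-5.8, -4.3, -0.1]
grip_width: 0.0089
```

```bash
python3 - <<'E'
exec(open("st.py").read())
cv2.imwrite("pics/w6.png",robot.camera("wrist"))
E
```

```text
along 62.80979036760216 across 2.5112448605670874 z 0.08766904753413272 F along -5.507942280899909 across -4.617282713545252 z -0.12896355028081719 M [-0.34055473 -0.73512643  0.1989306 ] yaw 84.11900583904423 [-175.86070897    2.18947948] t 12.35 v -0.18186284673175443
```

View pics/w6.png

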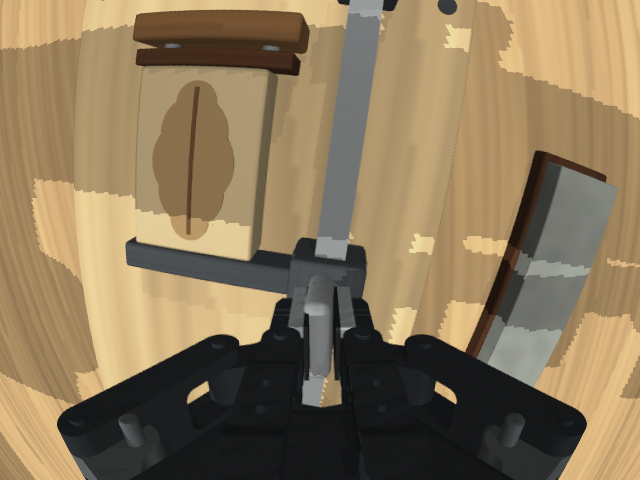

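The blank sits square between jaw and pad, and the wing is back near its starting angle. Now I'll release and rise.

>>> move_arm --moves '[-0.5,-0.05,0,0,0,-0.3,0,0,0,0,0,0,0,0,0,0,0,0,0,0,0,0,0,0,0,0,0,0,0,0,0,0,0,0,0,0,0,0,0.5,0,0,0,0,1,0,0,0,0,1.5,0,0,0,0,2,0,0,0,0,2,0,0,0,0,1,0,0,0,0,0,0,0,0,0,0,0]'

```text
time: 13.65
position: [0.5291, -0.0253, 0.1751]
ee_rot: [-176.2, 1.6, 84.1]
contact_force: [-0.3, 0.3, -0.2]
grip_width: 0.0427
```

```bash
python3 - <<'E'
exec(open("st.py").read())
c=robot.get_calibration("wrist");print(c["origin"],c["rotation"]);cv2.imwrite("pics/w7.png",robot.camera("wrist"))
E
```

```text
along 68.11203273604457 across 2.2580175630111 z 0.1751413595965977 F along 0.2345311551272104 across -0.3941385975868368 z -0.15826100154888925 M [-0.00282438 -0.0851664   0.03658492] yaw 84.1323649032579 [-176.17418983    1.60864772] t 13.65 v -0.04616060727110353
[0.54316245 0.0483882  0.29135574] [162.08574716   3.83309995  -6.01871471]
```

View pics/w7.png

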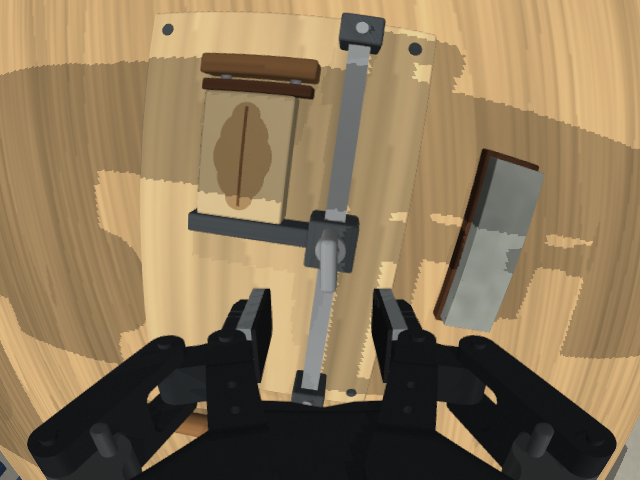

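```bash
python3 -c "
from cell import robot
print(robot.close_job())"
```

```text
the job is handed in; nothing more can be done
None
```

I clamped the blank and handed the job in at about 13.7 s of the 72 s allowed; no verdict was reported.

- **Loosen:** I pinched the wing and turned it about 72°, to a screw angle of roughly 1.3 rad.
- **Slide and press:** I pulled the collar about 63 mm along the bar until the blank sat on the pad. The highest wrist push I read was 15.7 N, about 10–11 N at the jaw after the roughly 5 N it took to slide the collar and blank. That is a little under the 12 N target and well below 20 N.
- **Tighten:** I kept pushing until the screw bit, then turned the wing back to within 0.5° of its starting angle. By the camera that is about 0.1 rad. I then released the wing and rose clear.

**Last checks:** The final wrist picture shows the blank held square between jaw and pad, and the stone where it was. The wrist force is near zero, and the gripper is open about 85 mm above where it held the wing.

**Less certain:**
- **Not measured:** I could not read the jaw force after release or the screw angle directly. Both are inferred from the wrist force and the tool's turn.
- **Tool drift:** The tool tilted about 4–5° and drifted 2.5 mm sideways while tightening, with no visible effect on the clamping.
- **Mallet and gouge:** I took no final overhead picture of them. The arm did not go near them.

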